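# Put the pipette away in its hooded storage case

## Robot

A 6-joint arm with a two-finger parallel gripper is mounted at the origin on a cart in front of the work surface, level with it; the furniture and walls round the work are solid. World frame = base frame: x ahead of the robot, y to its left, z up, the work surface at z = 0. Lengths are in m, angles in rad, forces in N, time in s.
With the tool pointing down it reaches from about 0.3 to 0.775 m from the base axis. Payload 14.6 kg.
Tool frame: the origin (TCP) lies at the very end of the fingers, on their centre line; the grasp point (between the pads) lies 19 mm behind it; z points along the fingers, y is the line along which they close (so a half turn about z gives the same grasp; the last joint's range is limited). The gripper opens to 94 mm and grips with 3 to 60 N. Pads are 16 mm wide; open, the fingers measure 119 mm over their backs; the gripper's body (75 mm by 177 mm) begins 78 mm behind the grasp point.
Start: joints at [1.175, 0.3, 1.521, -0, 1.321, -0.067], TCP at [0.178, 0.521, 0.205] pointing down, gripper open.
Joint ranges: [-3.03, 3.03], [-0.79, 2.21], [0.23, 2.52], [-1.04, 4.18], [0, 3.07], [-2.55, 2.55]. Speed limits (rad/s): [2.22, 2.22, 2.57, 3.14, 3.14, 3.14].

## Interface

Orientations are given as [roll, pitch, yaw] about the fixed x, y, z axes, in that order (R = Rz(yaw) Ry(pitch) Rx(roll)).
In Python, from station import ctrl gives the robot as it stands.
- The arm moves only by the shell command python3 -m pendant 'ROWS' [OPENING] [FORCE]. ROWS is JSON, a list of rows, each a list of 2 entries, a list of its own where there are three numbers: the shift along the world's x, y, z in cm, then the turn about the world's z in rad. A call has 1 to 20 rows; each row shifts and turns the commanded pose from where the row before left it; what a row does not reach is not made up. A row lasts 1/12 s, in which the tool goes at most 41.7 mm and 7.16 degrees, less where a joint would pass 70% of its speed; a pose out of reach is approached as far as the arm can. A call is refused whole if a number of a shift passes 4.17 or a number of a turn 0.125, either way. A call with a gripper value outside its range is refused whole. OPENING is the opening, from 0 (shut) to 1 (fully open), set as the call begins (- or left out, the last holds). The fingers move at their own pace and stop on an object; FORCE is the grip in N (left out, the last holds). Time passes only in rows, so rows that do not move let the fingers close. It gives the time, the measured TCP pose, the force, the opening and the grip force at its end, in the units of the state.
- ctrl.get_obs(): the state, without advancing time (a new reading comes with each control period).
- ctrl.camera(name): name is "side" or "top" or "wrist"; returns a dict with "color" (384x512x3 uint8, red, green, blue), "intrinsics" (3x3 intrinsics, pixels), "k1" (the pictures are not rectified: a ray, as slopes to the right and down, at radius r is drawn at 1 + k1 r^2 times it, then the intrinsics apply), "camera_from_world" (4x4, takes a point from world to camera coordinates). Camera axes: x right, y down, z forward; pixel columns grow to the right and rows downward; lengths in m; the calibration is good to about 2 mm. A picture is of the moment at which its call begins. There is no depth.
- ctrl.hand_in(): hands the job in; it is judged then, once.
The state is a dict: "time_s": time; "qpos": joint angles; "joint_vel": joint speeds; "tau": joint torques, N m; "ee_pos": TCP position; "eef_rot": TCP orientation; "force": force on the tool from outside, world axes, zero at the start; "moment": the same for the moment, N m; "grip_width": finger opening in m; "grip_force": force on a finger pad.
Only numpy, scipy, OpenCV 4.12 (cv2) and the standard library are available. Lean on these libraries where they do the work, as an engineer would, in place of code of your own. Each camera call takes 0.05 s, during which the arm holds its last target. There are 200 camera calls.

## Task

Put the pipette away in the white storage case with the blue hood. The pipette is longer than the opening, so slip it in slanting, tip end first under the hood, then level it inside and lay it flat, right side up and along the case on the liner before you let go. Be gentle: do not knock or press hard on the case, and leave the beaker where it stands.

Things in the scene. Friction and masses are not known exactly. Their poses are not given: they have to be found in the camera images.
- pipette: White hand pipette lying on the worktop, loose, about 0.11 kg. It acts as a bar 228 mm long (along its y axis), 28 mm wide (x) and 29 mm high (z up); the last 26 mm at the plunger end are a slimmer blue plunger that does not move. Origin: centre of its underside, mid-length. +y points to the slim tip (114 mm away), -y to the blue plunger. Grasp it across its x width near the middle.
- pipette_tip (a point): The end of the pipette's tip: on the pipette's y axis, 114 mm from its origin towards the tip, 14.5 mm above its underside.
- case: Storage case fixed to the worktop, 300 mm long (its x), 140 mm wide (its y), walls 5 mm. Origin: centre of its underside. Inside: 290 x 130 mm, x from -145 to +145 mm, y from -65 to +65 mm, dark liner top at z = 6 mm. White side walls and the end wall at -x are 76 mm high; the blue end panel at +x is 106 mm high. A flat blue hood, z = 76 to 81 mm, covers the -x end from x = -150 to -35 mm; the rest of the top (x from -35 to +145 mm) is open. Nothing on it moves.
- beaker_glass: Small graduated beaker, 76 x 85 mm, 86 mm high, loose, standing at the back of the free surface. Origin: centre of its underside. To be left alone.

How it is judged:
On the way, in this order (a step that is already met when the one before it is completed fails the run):
1. the pipette's tip is inside the case under the hood, with the pipette still slanting more than 9 degrees (x of pipette_tip in the frame of case between -0.15 and -0.045 m and y of pipette_tip in the frame of case between -0.065 and 0.065 m and z of pipette_tip in the frame of case between 0 and 0.076 m and angle between pipette's own z axis and vertical above 0.16 rad), for 0.05 s.
2. the pipette is level (within 9 degrees), low inside the case (less than 20 mm above the liner), its tip under the hood, while the fingers still hold it (x of pipette_tip in the frame of case between -0.15 and -0.045 m and y of pipette_tip in the frame of case between -0.065 and 0.065 m and z of pipette_tip in the frame of case between 0 and 0.076 m and y of pipette in the frame of case between -0.06 and 0.06 m and x of pipette in the frame of case between -0.04 and 0.04 m and angle between pipette's own z axis and vertical below 0.15 rad and z of pipette in the frame of case below 0.026 m and contact force between the fingers and pipette above 0.5 N), for 0.1 s.
At the end, for the whole second after the job is handed in: The pipette is released and lies still on the case's liner (within 5 mm), flat and right side up (within about 6 degrees), along the case (within 17 degrees), its tip end at least 10 mm under the hood (x of pipette_tip in the frame of case between -0.15 and -0.045 m and y of pipette_tip in the frame of case between -0.065 and 0.065 m and z of pipette_tip in the frame of case between 0 and 0.076 m and y of pipette in the frame of case between -0.06 and 0.06 m and x of pipette in the frame of case between -0.04 and 0.04 m and z of pipette in the frame of case between 0.002 and 0.011 m and angle between pipette's own z axis and vertical below 0.1 rad and angle between the y axis of pipette and the x axis of case, either way round below 0.3 rad and linear speed of pipette below 0.02 m/s and angular speed of pipette below 0.1 rad/s); the robot touches nothing.
It fails at once if the pipette is pressed or knocked against the case with more than 25 N (contact force between pipette and case above 25 N).
It fails at once if the robot presses or knocks the case with more than 25 N (contact force between any of the fingers, the arm and case above 25 N).
It fails at once if the beaker is moved by more than 30 mm (distance of beaker_glass from where it was at the start of the episode above 0.03 m).
It also fails if it takes over 42 s, if anything falls off the work surface, if the arm or the gripper's body presses on something with over 40 N, if the wrist force passes 120 N, or if a joint passes its speed limit or range.

## Working session

There is one attempt and no reset: what is moved stays moved. The work goes in short steps, Python scripts to look and compute and a shell command to move; the robot and the scene stay as the last step left them, time stands still between calls to the robot, and variables do not carry over. Pictures are saved under pics/ and viewed, at most 10 in all, crops included, and the job is handed in when it is done.

```bash
ls; mkdir -p pics
cat > h.py <<'E'
import numpy as np, cv2
from station import ctrl
def shot(n,f=None):
    c=ctrl.camera(n); 
    if f: cv2.imwrite('pics/'+f,c['color'][:,:,::-1]); np.savez('pics/'+f[:-4],**{k:c[k] for k in('intrinsics','k1','camera_from_world')})
    return c
def ray(c,uv):
    K=np.array(c['intrinsics']);d=np.array([float(c['k1']),0,0,0,0])
    p=cv2.undistortPoints(np.array(uv,float).reshape(-1,1,2),K,d).reshape(-1,2)
    T=np.array(c['camera_from_world']);R=T[:3,:3];o=-R.T@T[:3,3]
    return o,np.c_[p,np.ones(len(p))]@R
def onz(c,uv,z):
    o,d=ray(c,uv); z=np.broadcast_to(z,len(d)); return o+d*((z-o[2])/d[:,2])[:,None]
def proj(c,P):
    T=np.array(c['camera_from_world']);return cv2.projectPoints(np.array(P,float),cv2.Rodrigues(T[:3,:3])[0],T[:3,3],np.array(c['intrinsics']),np.array([float(c['k1']),0,0,0,0]))[0].reshape(-1,2)
E
python3 - <<'E'
from h import *
a=shot('top','top0.png');b=shot('side','side0.png')
im=np.vstack([a['color'],b['color']])[:,:,::-1]
cv2.imwrite('pics/both.png',cv2.resize(np.hstack([a['color'],b['color']])[:,:,::-1],(800,300)))
print(ctrl.get_obs())
for c in(a,b):print(-np.array(c['camera_from_world'])[:3,:3].T@np.array(c['camera_from_world'])[:3,3])
E
```

```text
pics
{'time_s': 0.1, 'qpos': array([ 1.17538916e+00,  3.00404181e-01,  1.52148920e+00,  5.13610726e-06,
        1.32070452e+00, -6.66166165e-02]), 'joint_vel': array([-7.98825211e-04, -2.09011357e-03, -7.00400327e-04,  9.58477889e-05,
       -4.98285402e-04, -8.03850514e-04]), 'tau': array([ 1.82051772e-04, -5.32643151e+01, -3.53294563e+01,  7.08954153e-02,
        2.34610552e-02, -4.16487239e-05]), 'ee_pos': array([0.17751768, 0.52032729, 0.2049619 ]), 'eef_rot': array([-3.14058996e+00, -7.18808363e-05,  2.81280079e+00]), 'force': array([-0.39801751, -0.88791533,  0.00846465]), 'moment': array([0.00045373, 0.02382909, 0.01341658]), 'grip_force': 0.0, 'grip_width': 0.09411072369326567}
[ 0.28761927 -0.09789806  1.29789468]
[ 0.55294785 -0.67300238  0.73026391]
```

View pics/top0.png

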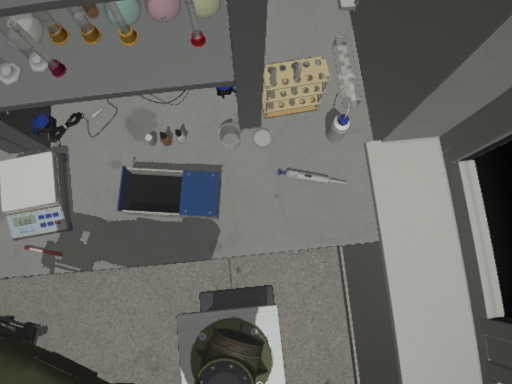

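View pics/side0.png

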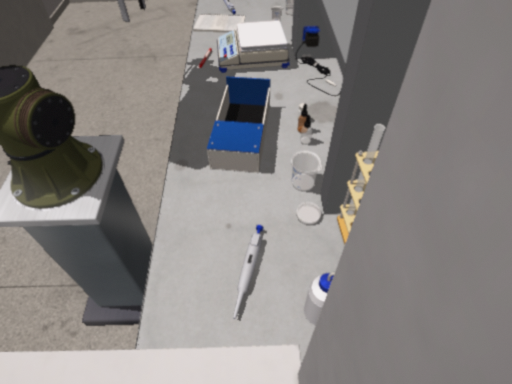

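Run:
```python
import cv2
a=cv2.imread('pics/top0.png')
x=cv2.resize(a[160:225,110:230],None,fx=6.6,fy=6.6,interpolation=2)[:300]
x=cv2.resize(a[160:222,110:230],(792,409),interpolation=2)
y=cv2.resize(a[160:195,265:365],(660,231),interpolation=2)
import numpy as np
o=np.zeros((600,792,3),np.uint8);o[:370]=x[:370];o[369:600,:660]=y
for i in range(0,120,10):cv2.putText(o,str(110+i),(int(i*6.6),10),0,.35,(0,255,0),1);cv2.line(o,(int(i*6.6),12),(int(i*6.6),600),(0,90,0),1)
for j in range(0,56,10):cv2.putText(o,str(160+j),(0,int(j*6.6)+4),0,.35,(0,255,255),1)
for i in range(0,100,10):cv2.putText(o,str(265+i),(int(i*6.6),380),0,.35,(0,255,0),1)
for j in range(0,35,10):cv2.putText(o,str(160+j),(0,369+int(j*6.6)+4),0,.35,(0,255,255),1)
cv2.imwrite('pics/crop1.png',o)
```

```text
(no output)
```

View pics/crop1.png

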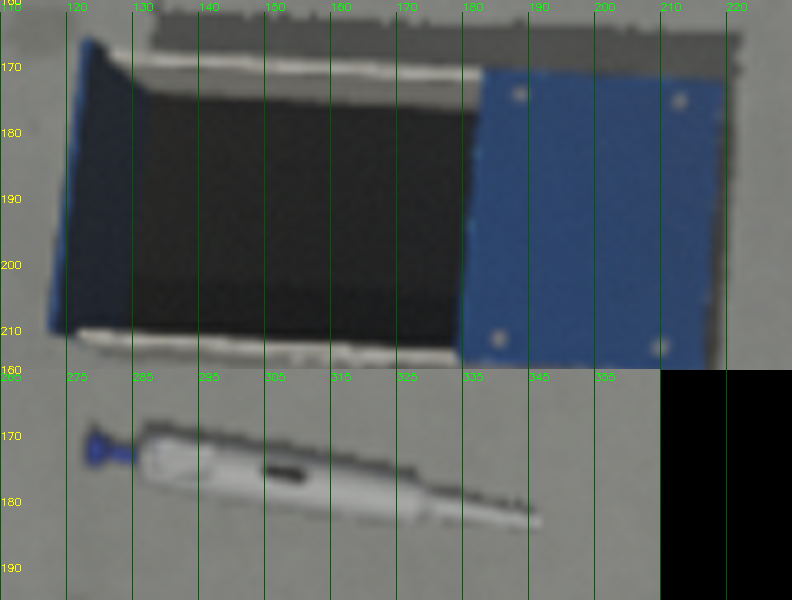

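Run:
```python
from h import *
c=np.load('pics/top0.npz')
H=onz(c,[[183,170.6],[179.5,214.5],[220,172.1],[216.5,216]],.081)
B=onz(c,[[123.3,165.8],[117.9,210.2]],.106)
P=onz(c,[[277.9,172.2],[347,183.2]],.0145)
print(H,B,P,sep='\n')
# case fit: model points -> world
M=np.array([[-35,-70],[-35,70],[-150,-70],[-150,70],[150,-70],[150,70]])/1000
M=M  # far side (world +x) : case x=+y world => case y = -x world, so far = -y
W=np.r_[H,B][:,:2]; A=M[:,0]+1j*M[:,1]; w=W[:,0]+1j*W[:,1]
k=((w-w.mean())*np.conj(A-A.mean())).sum(); th=np.angle(k); t=w.mean()-np.exp(1j*th)*A.mean()
print('case',t,th,np.abs(w-t-np.exp(1j*th)*A)*1000)
d=P[1]-P[0]; print('pip',P.mean(0),np.linalg.norm(d),np.arctan2(d[1],d[0]))
s=np.load('pics/side0.npz')
th_=th
def cw(x,y,z): v=t+np.exp(1j*th)*(x+1j*y); return [v.real,v.imag,z]
print(proj(s,[*P,cw(-.035,-.07,.081),cw(-.035,.07,.081),cw(-.15,.07,.081),cw(-.15,-.07,.081)]))
```

```text
[[ 0.58913924  0.09060058  0.081     ]
 [ 0.45328756  0.1107472   0.081     ]
 [ 0.57229038 -0.02385298  0.081     ]
 [ 0.43727638 -0.00129728  0.081     ]]
[[0.61761437 0.27038767 0.106     ]
 [0.48146849 0.29218231 0.106     ]]
[[ 0.56775957 -0.20818607  0.0145    ]
 [ 0.50772532 -0.428586    0.0145    ]]
case (0.5269564557669525+0.1346584497417873j) 1.4178823107544707 [2.05352261 0.84565285 1.07860769 2.86169032 2.31045814 1.62638474]
pip [ 0.53774244 -0.31838603  0.0145    ] 0.22842994531112232 -1.8367323898229204
[[259.83850234 226.42446517]
 [234.36355204 318.96460234]
 [263.87749805 124.10289812]
 [215.12005449 120.750959  ]
 [206.63115864 148.87380084]
 [259.15912436 152.90886617]]
```

```bash
python3 -m pendant '[[[1.5,-3.2,0],-0.06],[[1.5,-3.2,0],-0.06],[[1.5,-3.2,0],-0.06],[[1.5,-3.2,0],-0.06],[[1.5,-3.2,0],-0.06],[[1.5,-3.2,0],-0.06],[[1.5,-3.2,0],-0.06],[[1.5,-3.2,0],-0.06],[[1.5,-3.2,0],-0.06],[[1.5,-3.2,0],-0.06],[[1.5,-3.2,0],-0.06],[[1.5,-3.2,0],-0.06],[[1.5,-3.2,0],-0.06],[[1.5,-3.2,0],-0.06],[[1.5,-3.2,0],-0.06],[[1.5,-3.2,0],-0.06],[[1.5,-3.2,0],-0.06],[[1.5,-3.2,0],-0.06],[[1.5,-3.2,0],-0.06],[[1.5,-3.2,0],-0.06]]' 0.7 3
python3 -m pendant '[[[1.5,-3.2,-1],-0.06],[[1.5,-3.2,-1],-0.06],[[1.5,-3.2,-1],-0.06],[[1.5,-3.2,-1],-0.06],[[1.2,-2.7,-1],-0.068],[[0,0,-1],0],[[0,0,-1],0],[[0,0,-1],0],[[0,0,0],0],[[0,0,0],0]]'
python3 - <<'E'
from h import *
w=shot('wrist','w1.png')
print(proj(w,[[.5678,-.2082,.0145],[.5077,-.4286,.0145],[.5496,-.275,.0145]]))
E
```

```text
time_s: 1.77
ee_pos: [0.4779, -0.1213, 0.2052]
eef_rot: [-3.141, -0.0, 1.61]
force: [0.8, 0.8, 0.3]
grip_width: 0.0658
grip_force: 0.0
time_s: 2.6
ee_pos: [0.5494, -0.2735, 0.1254]
eef_rot: [-3.141, -0.0, 1.306]
force: [0.0, -0.2, 0.8]
grip_width: 0.0658
grip_force: 0.0
[[257.90954205 119.00003453]
 [257.8057015  332.64744989]
 [257.89141967 192.03729081]]
```

View pics/w1.png

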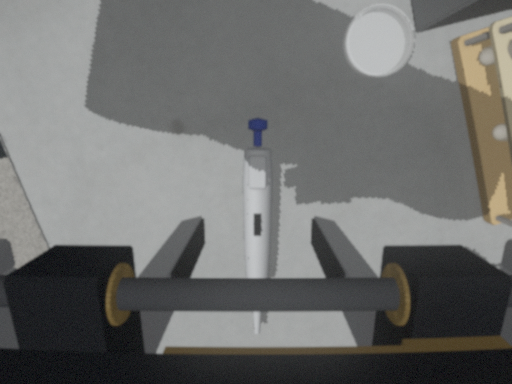

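```bash
python3 -m pendant '[[[0,0,-2],0],[[0,0,-2],0],[[0,0,-2],0],[[0,0,-2],0],[[0,0,-2],0],[[0,0,-1],0],[[0,0,-0.7],0],[[0,0,-0.4],0],[[0,0,0],0],[[0,0,0],0]]'
python3 -m pendant '[[[0,0,0],0],[[0,0,0],0],[[0,0,0],0],[[0,0,0],0],[[0,0,0],0],[[0,0,0],0],[[0,0,0],0],[[0,0,0],0],[[0,0,0],0],[[0,0,0],0]]' 0 3
python3 -m pendant '[[[0,0,0.5],0],[[0,0,0.5],0],[[0,0,0.5],0],[[0,0,0.5],0],[[0,0,0.5],0],[[0,0,0.5],0],[[0,0,0],0],[[0,0,0],0]]'
python3 - <<'E'
from h import *
w=shot('side','s1.png')
cv2.imwrite('pics/s1c.png',cv2.resize(w['color'][180:350,150:350,::-1],(700,595),interpolation=2))
E
```

```text
time_s: 3.48
ee_pos: [0.5501, -0.2746, 0.0054]
eef_rot: [3.14, 0.0, 1.305]
force: [0.7, 0.5, -0.3]
grip_width: 0.0661
grip_force: 0.0
time_s: 4.32
ee_pos: [0.5496, -0.2745, 0.0045]
eef_rot: [-3.142, -0.0, 1.305]
force: [-0.8, 0.2, 1.6]
grip_width: 0.029
grip_force: 3.0
time_s: 4.98
ee_pos: [0.5498, -0.2745, 0.0348]
eef_rot: [3.141, 0.0, 1.305]
force: [0.3, -0.3, -0.7]
grip_width: 0.0293
grip_force: 3.0
```

View pics/s1c.png

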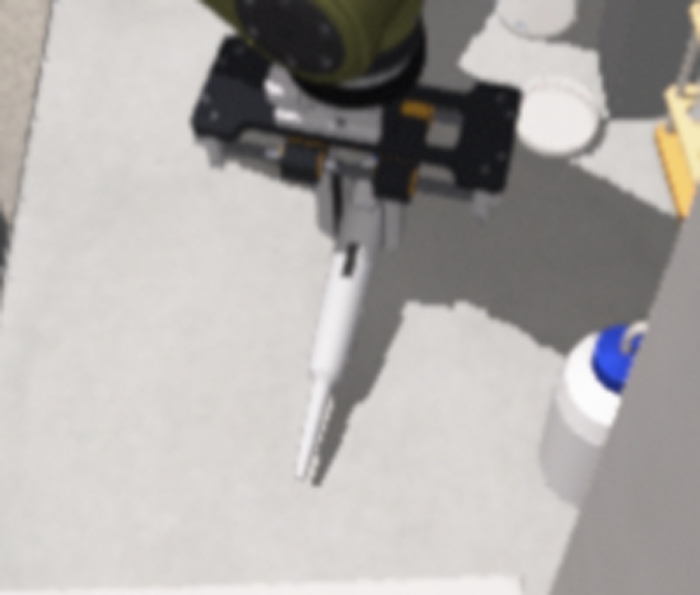

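```bash
python3 -m pendant '[[[-0.03,-0.1,0.5],0],[[-0.03,-0.1,0.5],0],[[-0.03,-0.1,0.5],0],[[-0.04,-0.15,0.5],0],[[-0.04,-0.15,0.5],0],[[-0.05,-0.2,0.5],0],[[-0.06,-0.2,0.5],0],[[-0.06,-0.2,0.5],0],[[-0.06,-0.2,0.5],0],[[-0.06,-0.2,0.5],0],[[0,0,0],0],[[0,0,0],0]]'
python3 -m pendant '[[[0,0,0],0],[[0,0,0],0],[[0,0,0],0],[[0,0,0],0],[[0,0,2],0],[[0,0,3],0],[[0,0,3],0],[[0,0,2],0],[[0,0,0],0],[[0,0,0],0],[[0,0,0],0]]' 0 25
python3 - <<'E'
from h import *
w=shot('side','s2.png')
cv2.imwrite('pics/s2c.png',cv2.resize(w['color'][150:320,150:350,::-1],(700,595),interpolation=2))
o=ctrl.get_obs()['ee_pos'];g=o+[0,0,.019]
for t in np.radians([0,20,25,30,35,40]):
    # tip: 159 along, -? below grip: axis passes ~7 mm below pad centre
    T=g+[0,0,-.009]+.159*np.array([-.263*np.cos(t),-.965*np.cos(t),-np.sin(t)])
    p=proj(w,[T])[0]; print(np.degrees(t),p,(p-[150,150])*3.5,T[2])
E
```

```text
time_s: 6.03
ee_pos: [0.5451, -0.2906, 0.0848]
eef_rot: [3.141, 0.0, 1.305]
force: [0.3, 0.4, -0.9]
grip_width: 0.0288
grip_force: 3.0
time_s: 6.95
ee_pos: [0.5444, -0.2902, 0.1826]
eef_rot: [-3.139, -0.001, 1.305]
force: [-0.3, -0.2, -1.7]
grip_width: 0.0289
grip_force: 25.0
0.0 [224.34862858 290.58559417] [260.22020004 492.04957959] 0.19235988861735961
20.0 [228.51801881 298.10070403] [274.81306583 518.35246411] 0.13797868582857828
25.0 [229.88356655 298.08091652] [279.59248292 518.28320782] 0.12516358500058838
29.999999999999996 [231.33968698 297.38354114] [284.68890442 515.84239399] 0.11285988861735963
35.0 [232.86866545 296.05616867] [290.04032907 511.19659034] 0.10116123523754329
40.0 [234.45405499 294.14766081] [295.58919246 504.51681284] 0.09015665867719987
```

View pics/s2c.png

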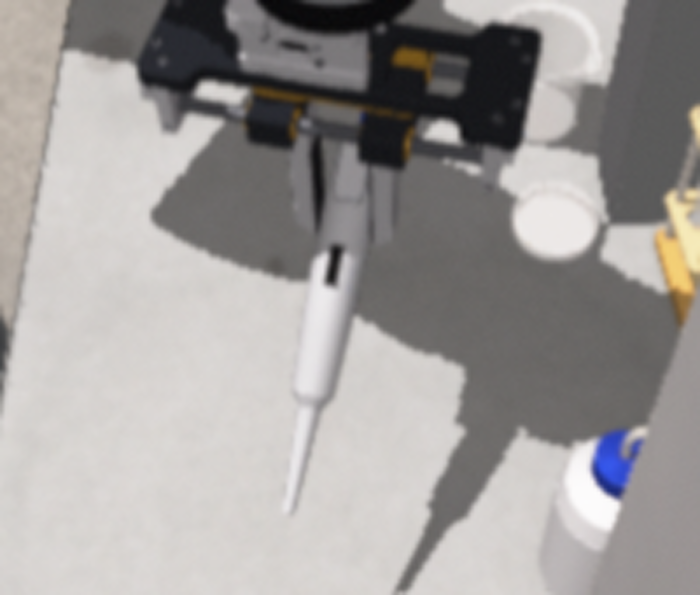

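```bash
python3 -m pendant '[[[0,0,2],0],[[0,0,2],0],[[0,1,2],0],[[0,2,0],0.01],[[0,3,0],0.01],[[0,3,0],0.01],[[0,3,0],0.01],[[0,3,0],0.01],[[0,3,0],0.01],[[0,3,0],0.01],[[0,3,0],0.01],[[0,3,0],0.01],[[0,3,0],0.01],[[0,3,0],0.01],[[0,3,0],0.003],[[0,3,0],0],[[0,3,0],0],[[0,3,0],0],[[0,3,0],0],[[0,3,0],0]]'
python3 -m pendant '[[[0,2,0],0],[[0,1,0],0],[[0,0,0],0],[[0,0,0],0],[[0,0,0],0]]'
python3 - <<'E'
from h import *
import cv2
a=shot('top','t3.png');b=shot('side','s3.png')
o=ctrl.get_obs()['ee_pos'];print(o)
t=np.array([.527,.1347]);u=np.array([.1523,.9883]);v=np.array([-.9883,.1523])
d=o[:2]-t;print('case xy',d@u,d@v)
for th in np.radians([28,32,36]):
    T=o+[0,0,.010]-.159*np.array([u[0]*np.cos(th),u[1]*np.cos(th),np.sin(th)]);print(np.degrees(th),T,proj(a,[T]),proj(b,[T]))
A=cv2.resize(a['color'][150:235,100:240,::-1],(480,291),interpolation=2);B=cv2.resize(b['color'][40:190,170:330,::-1],(640,600),interpolation=2)
cv2.imwrite('pics/m3.png',cv2.resize(np.hstack([np.vstack([A,np.zeros((309,480,3),np.uint8)]),B]),(800,428)))
E
```

```text
time_s: 8.67
ee_pos: [0.5444, 0.2209, 0.2428]
eef_rot: [-3.139, 0.001, 1.418]
force: [0.5, -0.3, -1.3]
grip_width: 0.0289
grip_force: 25.0
time_s: 9.08
ee_pos: [0.5451, 0.2483, 0.244]
eef_rot: [-3.141, 0.001, 1.417]
force: [-0.3, -1.2, -1.6]
grip_width: 0.0285
grip_force: 25.0
[0.54524572 0.24832151 0.24447347]
case xy 0.11507096374905344 -0.0007276895361481946
28.0 [0.52386453 0.10957539 0.17982749] [[172.00674164 185.74385481]] [[238.34634453  90.99110345]]
32.0 [0.52470964 0.11505949 0.17021631] [[170.7537579  186.27907575]] [[238.84866629  92.79547281]]
36.0 [0.52565481 0.12119282 0.16101561] [[169.2683481  186.76799942]] [[239.36897672  94.28607535]]
```

View pics/m3.png

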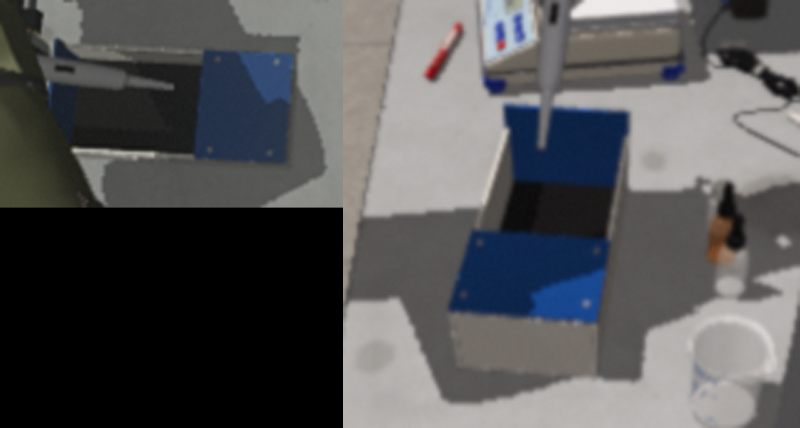

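```bash
python3 -m pendant '[[[0,0,-1],0],[[0,0,-1.5],0],[[0,0,-1.5],0],[[0,0,-1.5],0],[[0,0,-1.5],0],[[0,0,-1.5],0],[[0,0,-1.5],0],[[0,0,-1.5],0],[[0,0,-0.7],0],[[0,0,-0.3],0],[[0,0,0],0],[[0,0,0],0]]'
python3 -m pendant '[[[-0.05,-0.3,-0.1],0],[[-0.09,-0.6,-0.2],0],[[-0.09,-0.6,-0.2],0],[[-0.09,-0.6,-0.2],0],[[-0.09,-0.6,-0.2],0],[[-0.09,-0.6,-0.2],0],[[-0.09,-0.6,-0.2],0],[[-0.09,-0.6,-0.2],0],[[-0.09,-0.6,-0.2],0],[[-0.07,-0.4,-0.2],0],[[0,0,0],0],[[0,0,0],0]]'
python3 - <<'E'
from h import *
a=shot('top','t4.png');b=shot('side','s4.png')
o=ctrl.get_obs()['ee_pos']
t=np.array([.527,.1347]);u=np.array([.1523,.9883]);v=np.array([-.9883,.1523])
d=o[:2]-t;print('case xy',d@u,d@v,o[2])
A=cv2.resize(a['color'][150:235,100:240,::-1],(480,291),interpolation=2);B=cv2.resize(b['color'][40:190,170:330,::-1],(640,600),interpolation=2)
cv2.imwrite('pics/m4.png',cv2.resize(np.hstack([np.vstack([A,np.zeros((309,480,3),np.uint8)]),B]),(800,428)))
E
```

```text
time_s: 10.18
ee_pos: [0.5453, 0.2495, 0.1201]
eef_rot: [3.141, -0.0, 1.418]
force: [-1.2, -0.4, -1.6]
grip_width: 0.0289
grip_force: 25.0
time_s: 11.18
ee_pos: [0.5366, 0.1944, 0.1004]
eef_rot: [-3.141, -0.0, 1.417]
force: [0.0, -0.6, -1.2]
grip_width: 0.0284
grip_force: 25.0
case xy 0.060829432335493636 -0.0004376027906866425 0.10057109861128195
```

View pics/m4.png

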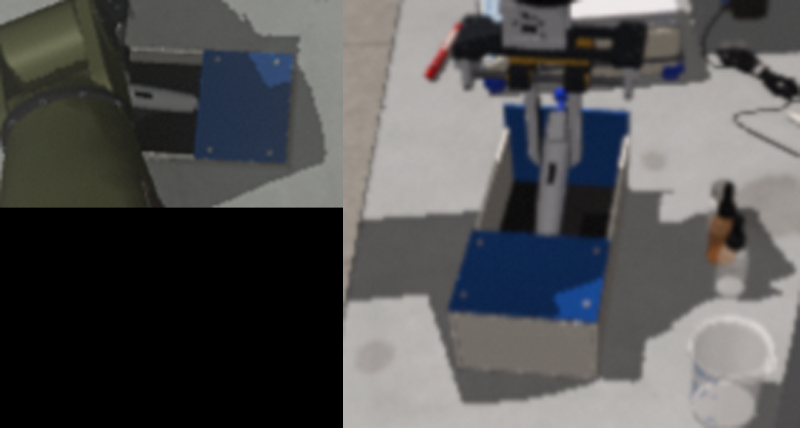

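```bash
python3 -m pendant '[[[0,0,0],0],[[0,0,0],0],[[0,0,-0.4],0],[[0,0,-0.4],0],[[0,0,-0.4],0],[[0,0,-0.4],0],[[0,0,-0.4],0],[[0,0,-0.4],0],[[0,0,-0.4],0],[[0,0,-0.4],0],[[0,0,-0.4],0],[[0,0,-0.4],0],[[0,0,0],0]]' 0 5
python3 -m pendant '[[[-0.02,-0.1,-0.4],0],[[-0.02,-0.1,-0.4],0],[[-0.02,-0.1,-0.4],0],[[-0.02,-0.1,-0.4],0],[[-0.02,-0.1,-0.4],0],[[-0.02,-0.1,-0.4],0],[[-0.02,-0.1,-0.4],0],[[-0.02,-0.1,-0.4],0],[[-0.01,-0.1,-0.4],0],[[0,0,-0.4],0],[[0,0,-0.3],0],[[0,0,-0.3],0],[[0,0,-0.2],0],[[0,0,0],0],[[0,0,0],0]]'
python3 - <<'E'
from h import *
a=shot('top','t5.png');b=shot('side','s5.png')
o=ctrl.get_obs()
print(o['force'],o['ee_pos'])
A=cv2.resize(a['color'][150:235,100:240,::-1],(480,291),interpolation=2);B=cv2.resize(b['color'][40:190,170:330,::-1],(640,600),interpolation=2)
cv2.imwrite('pics/m5.png',cv2.resize(np.hstack([np.vstack([A,np.zeros((309,480,3),np.uint8)]),B]),(800,428)))
E
```

```text
time_s: 12.37
ee_pos: [0.5363, 0.1943, 0.0595]
eef_rot: [-3.141, 0.001, 1.418]
force: [0.2, 0.1, -0.8]
grip_width: 0.0292
grip_force: 5.0
time_s: 13.62
ee_pos: [0.5349, 0.1855, 0.0123]
eef_rot: [-3.141, 0.0, 1.418]
force: [-0.7, 0.0, -1.3]
grip_width: 0.0293
grip_force: 5.0
[-0.64668016 -0.40944425 -1.63695653] [0.53486796 0.18550654 0.01238801]
```

View pics/m5.png

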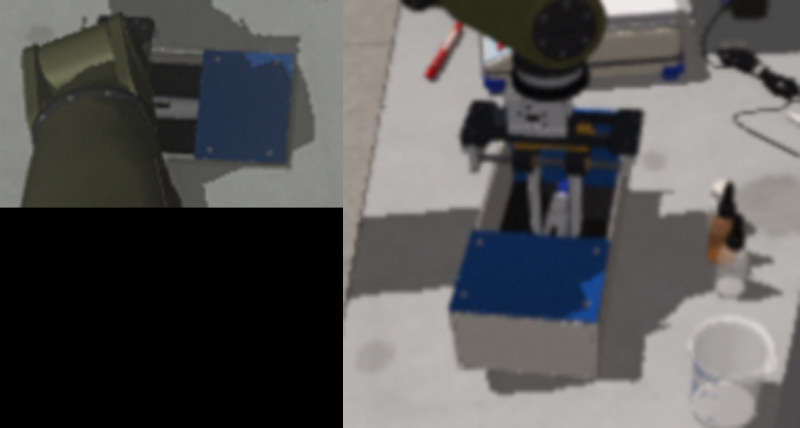

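```bash
python3 -m pendant '[[[0,0,-0.1],0],[[0,0,-0.1],0],[[0,0,0],0],[[0,0,0],0],[[0,0,0],0],[[0,0,0],0]]'
python3 -m pendant '[[[0,0,0],0],[[0,0,0],0],[[0,0,0],0],[[0,0,0],0],[[0,0,0],0],[[0,0,0],0],[[0,0,0.3],0],[[0,0,0.5],0],[[0,0,1],0],[[0,0,1],0],[[0,0,2],0],[[0,0,2],0],[[0,0,2],0],[[0,0,3],0],[[0,0,3],0]]' 0.55
python3 -m pendant '[[[0,0,3],0],[[0,0,3],0],[[0,0,3],0],[[-2,3,1],0],[[-2,3,0],0],[[-2,3,0],0],[[-2,3,0],0],[[-2,3,0],0],[[-2,3,0],0],[[0,3,0],0],[[0,3,0],0],[[0,0,0],0],[[0,0,0],0]]'
python3 - <<'E'
from h import *
a=shot('top','t6.png');b=shot('side','s6.png')
A=cv2.resize(a['color'][150:235,100:240,::-1],(480,291),interpolation=2);B=cv2.resize(b['color'][40:190,170:330,::-1],(640,600),interpolation=2)
cv2.imwrite('pics/m6.png',cv2.resize(np.hstack([np.vstack([A,np.zeros((309,480,3),np.uint8)]),B]),(800,428)))
t=np.array([.527,.1347]);u=np.array([.1523,.9883])
print(proj(a,[[*(t+u*x),.0205] for x in(.119,.005,-.035)]),proj(b,[[*(t+u*x),.0205] for x in(.119,.005,-.035)]))
E
```

```text
time_s: 14.22
ee_pos: [0.535, 0.1856, 0.0108]
eef_rot: [3.141, -0.0, 1.418]
force: [-2.2, 0.8, 4.3]
grip_width: 0.0291
grip_force: 5.0
time_s: 15.47
ee_pos: [0.5345, 0.1854, 0.1606]
eef_rot: [3.142, -0.0, 1.418]
force: [0.7, -1.1, 0.0]
grip_width: 0.0513
grip_force: 0.0
time_s: 16.55
ee_pos: [0.4143, 0.4263, 0.2589]
eef_rot: [3.141, -0.0, 1.42]
force: [0.4, 0.8, 0.0]
grip_width: 0.0523
grip_force: 0.0
[[137.80686561 193.00147839]
 [172.43138439 194.75967112]
 [184.6915234  195.37460435]] [[247.44365841 106.03342066]
 [242.31256373 129.28171498]
 [240.34302174 138.21288385]]
```

View pics/m6.png

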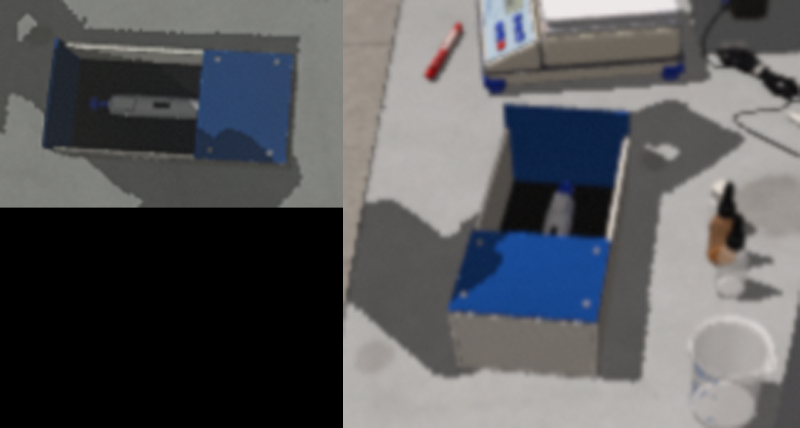

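```bash
python3 -c "
from station import ctrl
print(ctrl.hand_in())"
```

```text
the job is handed in; nothing more can be done
None
```

The pipette lies flat on the case liner along its length, tip end under the hood and let go. No hard contact showed in the force readings, the beaker was never approached, and the job was handed in at about 17 s; no verdict was returned.

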